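Hold the pinhole shutter in the beam of the bore-alignment rail

TASK

The bore-alignment rail on the bench is still locked for transport: slide the black lock grip on the grey light head all the way back, away from the shutter, to its end stop. Then slide the orange shutter grip against its spring from the red mark to half travel, its pointer on the yellow mark so that the pinhole stands in the beam, without letting it run on to the green mark (the full beam would blind the detector). It springs shut when let go, so finish while still holding the orange grip steady at the yellow mark, and leave the other things on the bench where they are.

Things in the scene. Friction and masses are not known exactly. Their poses are not given: they have to be found in the camera images.
- rail: Optical rail, fixed on the bench: aluminium rail 480 mm long with grey light head, dark shutter housing, V-block with bush, black detector. Origin on the bench top (z = 0) straight under the middle of the shutter housing; x: the way the shutter opens; y: along the rail, from the light head (y -174 to -32 mm) to the detector (y 275); z up. Nothing on it is higher than 160 mm.
- half_mark (a point): Middle of the yellow half-travel mark across the top of the shutter housing, at rail x = 0, y = 0, 120 mm above the bench. The housing is 168 mm long along the rail's x and 46 mm thick along y; its red mark (closed) lies 30 mm before the yellow one and the green mark (fully open) 30 mm beyond it, along x. A brass spring barrel sticks out of the housing's far end, below its top.
- shutter (a joint): Travel of the shutter blade in m along the rail's +x: 0 closed (red mark, kept there by the spring), 0.030 half travel (yellow mark, pinhole in the beam), 0.060 fully open (green mark). The spring pushes back with about 3 N at 0, 9 N at 0.030, 15 N at 0.060; no detent, it shuts when let go. Until the lock is drawn back, its bolt stands before the shutter's stem and blocks it.
- shutter_grip: Orange plastic grip on top of the shutter, 14 mm along the rail's x, 26 mm along y, 28 mm high, axes parallel to the rail's. Origin at the middle of its underside, 132 mm above the bench; at travel q its origin is at rail x = q - 30 mm, y = 0. A white pointer under it (z 122 mm, 40 mm long along y) points at the marks.
- shutter_grip_mid (a point): Centre of the orange shutter grip, 146 mm above the bench.
- lock (a joint): Travel of the transport lock in m along the rail's -y (away from the shutter, along the light head): 0 locked, 0.030 at its end stop; the bolt is clear of the shutter from about 0.022 on. It starts within 0.006 of locked, stays where it is left and takes about 2.5 N to slide.
- lock_grip: Black ribbed plastic grip of the transport lock on top of the light head, 16 mm along the rail's x, 24 mm along y, 26 mm high, axes parallel to the rail's. Origin at the middle of its underside, 130 mm above the bench, at rail x = -18, y = -65 mm less the lock's travel. It stands on a dark shoe 26 x 30 mm, 20 mm high.
- lock_grip_mid (a point): Centre of the black lock grip, 143 mm above the bench.
- flanged_bush: Bystander: brass-coloured flanged bush 26 mm wide, 30 mm high, standing in front of the rail, origin under its centre.
- steel_bush: Bystander: plain steel bush 30 mm wide, 14 mm high, standing in front of the rail, origin under its centre.
- pin_gauge: Bystander: steel pin 70 mm long, 14 mm thick, lying behind the rail.
- ink_pad: Bystander: blue ink pad 72 x 112 x 19 mm at the right front of the bench.
- stamp: Bystander: wooden stamp with a round red handle, 67 mm high, at the right of the bench.
- tape_roll: Bystander: roll of tape lying flat, 96 mm wide, 25 mm high, at the right of the bench.
- mug: Bystander: green mug, 94 mm high, at the back right.

How it is judged:
By the outcome, as a careful person would: the job done as asked, in the order asked, and still so for the second after the job is handed in, while the arm keeps its last pose, push and grip.
It also fails if it takes over 40 s, if anything falls off the work surface, if the arm or the gripper's body presses on something with over 40 N, if the wrist force passes 120 N, or if a joint passes its speed limit or range.

ROBOT

A 7-joint arm with a two-finger parallel gripper is mounted at the origin on a cart in front of the work surface, level with it; the furniture and walls round the work are solid. World frame = base frame: x ahead of the robot, y to its left, z up, the work surface at z = 0. Lengths are in m, angles in rad, forces in N, time in s.
With the tool pointing down it reaches from about 0.4 to 0.85 m from the base axis. Payload 4.5 kg.
Tool frame: the origin (TCP) lies midway between the tips of the shut fingers; the grasp point (between the pads) lies 19 mm behind it; z points along the fingers, y is the line along which they close (so a half turn about z gives the same grasp; the last joint's range is limited). The gripper opens to 88 mm and grips with 3 to 60 N. Pads are 18 mm wide; open, the fingers measure 123 mm over their backs; the gripper's body (75 mm by 187 mm) begins 45 mm behind the grasp point.
Start: joints at [-1.313, 0.689, -0.195, 1.565, 0.157, 0.902, -0.215], TCP at [0.139, 0.609, 0.239] pointing down, gripper open.
Joint ranges: [-3.01, 3.01], [-0.46, 2.08], [-1.47, 1.51], [0.13, 2.56], [-1, 4.14], [0.04, 2.09], [-2.66, 2.66]. Speed limits (rad/s): [2.57, 2.57, 3.14, 3.14, 3.14, 3.14, 3.14].

INTERFACE

Orientations are given as a unit quaternion [x, y, z, w].
In Python, from plant import * gives the robot as it stands.
- The arm moves only by the tool send_rows, never from a script. Its argument "targets" is a list of rows, each a list of 2 entries, a list of its own where there are three numbers: the shift along the tool's x, y, z in units of 0.3 m (1.0 is 0.3 m), then the turn, a rotation vector about the tool's x, y, z in units of pi rad (1.0 is pi rad). A call has 1 to 12 rows; each row is the pose to reach, as a shift and turn from the pose commanded when the call began, along the tool's axes at that moment, turning the shorter way round; what a row does not reach only later rows make up. A row lasts 1/8 s, in which the tool goes at most 62.5 mm and 10.7 degrees, less where a joint would pass 70% of its speed; a pose out of reach is approached as far as the arm can. A call with a number of a shift or a turn outside -1 to 1 is refused whole. A call with a gripper value outside its range is refused whole. "fingers" is the opening, from 0 (shut) to 1 (fully open), set as the call begins (left out, the last holds). The fingers move at their own pace and stop on an object; "newtons" is the grip in N (left out, the last holds). Time passes only in rows, so rows that repeat a pose let the fingers close. It gives the time, the measured TCP pose, the force, the opening and the grip force at its end, in the units of the state.
- get_state(): the state, without advancing time (a new reading comes with each control period).
- snapshot(name): name is "side" or "top"; returns a dict with "img" (384x512x3 uint8, blue, green, red), "fx", "fy", "cx", "cy" (pixels), "cam_to_world" (4x4, takes a point from camera to world coordinates). Camera axes: x right, y down, z forward; pixel columns grow to the right and rows downward; lengths in m; the calibration is good to about 2 mm. A picture is of the moment at which its call begins. There is no depth.
- finish_job(): hands the job in; it is judged then, once.
The state is a dict: "clock": time; "q": joint angles; "qd": joint speeds; "joint_torque": joint torques, N m; "tool_pos": TCP position; "eef_rot": TCP orientation; "contact_force": force on the tool from outside, world axes, zero at the start; "moment": the same for the moment, N m; "opening": opening from 0.0 (shut) to 1.0 (fully open); "finger_force": force on a finger pad.
Only numpy, scipy, OpenCV 4.12 (cv2) and the standard library are available. Lean on these libraries where they do the work, as an engineer would, in place of code of your own. Each camera call takes 0.05 s, during which the arm holds its last target. There are 200 camera calls.

## Working session

There is one attempt and no reset: what is moved stays moved. The work goes in short steps, Python scripts to look and compute and a tool call to move; the robot and the scene stay as the last step left them, time stands still between calls to the robot, and variables do not carry over. Pictures are saved under pics/ and viewed, at most 10 in all, crops included, and the job is handed in when it is done.

Besides the shell and the picture viewer there is one more tool, called after "Request:" as name(argument=value, ...) on one line, values as JSON. send_rows: Moves the arm, as the interface text tells. Its arguments: {"type":"object","properties":{"targets":{"type":"array"},"fingers":{"type":"number"},"newtons":{"type":"number"}},"required":["targets"]}

```bash
ls; mkdir -p pics
python3 - <<'E'
from plant import *
import cv2,pickle
s=get_state();print({k:s[k] for k in('clock','tool_pos','eef_rot','contact_force','opening')})
d={}
for n in('side','top'):
    d[n]=snapshot(n);cv2.imwrite(f'pics/{n}0.png',d[n]['img']);print(n,d[n]['fx'],d[n]['cam_to_world'])
pickle.dump(d,open('s0.pkl','wb'))
E
```

```text
pics
{'clock': 0.0, 'tool_pos': array([0.13860415, 0.60881433, 0.23795422]), 'eef_rot': array([ 1.11594760e-01,  9.93753417e-01, -8.69055662e-04, -3.74358610e-05]), 'contact_force': array([0.06277774, 1.6917966 , 0.35510592]), 'opening': 1.0041115859132816}
side 358.0660318059136 [[ 0.06496717  0.87821521 -0.47383257  1.03728899]
 [ 0.99788199 -0.05873918  0.02795066  0.03447829]
 [-0.00328584 -0.47464486 -0.88017127  0.96411974]
 [ 0.          0.          0.          1.        ]]
top 427.321199964687 [[ 0.01665383 -0.99164012  0.12795517  0.37360734]
 [-0.99985338 -0.01600692  0.00608241  0.04168262]
 [-0.00398339 -0.1280377  -0.9917613   1.4968963 ]
 [ 0.          0.          0.          1.        ]]
```

View pics/top0.png

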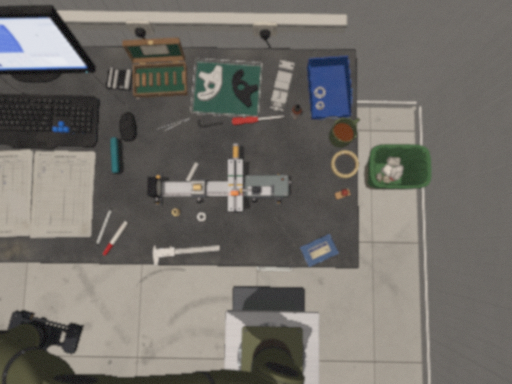

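View pics/side0.png

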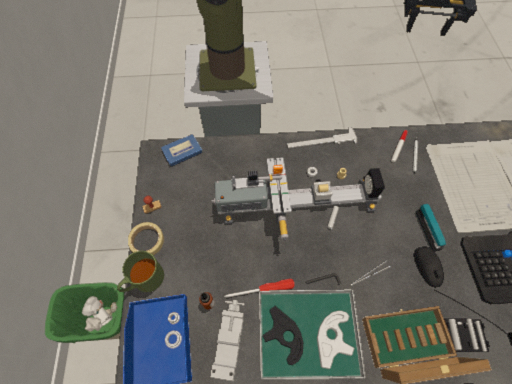

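The rail lies nearly along world y. In the top view the housing is at about (236,185), the light head at (268,186) and the detector at (154,187). The orange grip is near (278,170) in the side view and the black lock grip near (252,176). I'll measure with colour masks and enlarge crops.

```bash
cat > h.py <<'E'
import numpy as np,cv2
def ray(s,u,v):
    T=np.array(s['cam_to_world']);d=T[:3,:3]@np.array([(u-s['cx'])/s['fx'],(v-s['cy'])/s['fy'],1]);return T[:3,3],d
def onz(s,u,v,z):
    o,d=ray(s,u,v);return o+d*(z-o[2])/d[2]
def proj(s,p):
    T=np.array(s['cam_to_world']);c=T[:3,:3].T@(np.array(p)-T[:3,3]);return s['fx']*c[0]/c[2]+s['cx'],s['fy']*c[1]/c[2]+s['cy']
def blobs(s,lo,hi,box):
    x0,y0,x1,y1=box
    m=cv2.inRange(cv2.cvtColor(s['img'],cv2.COLOR_BGR2HSV)[y0:y1,x0:x1],lo,hi)
    n,_,st,c=cv2.connectedComponentsWithStats(m)
    return [(c[i]+[x0,y0],st[i]) for i in range(1,n) if st[i,4]>=3]
E
python3 - <<'E'
import pickle;from h import *
d=pickle.load(open('s0.pkl','rb'))
B={'side':(195,140,400,250),'top':(140,135,310,225)}
C=[]
for n in B:
    s=d[n];x0,y0,x1,y1=B[n]
    for nm,lo,hi in(('orange',(5,150,120),(17,255,255)),('yellow',(22,120,120),(35,255,255)),('red',(0,150,90),(4,255,255)),('green',(45,100,60),(85,255,255))):
        for c,st in blobs(s,lo,hi,B[n]): print(n,nm,c.round(1),st[2:],onz(s,*c,.146 if nm=='orange' else .12).round(4))
    C.append(cv2.resize(s['img'][y0:y1,x0:x1],(800,300 if 0 else int(800*(y1-y0)/(x1-x0))),interpolation=cv2.INTER_CUBIC))
cv2.imwrite('pics/c1.png',C[0]);cv2.imwrite('pics/c2.png',C[1])
E
```

```text
side orange [277.5 169.8] [ 9  7 53] [0.5409 0.128  0.146 ]
side orange [221.7 196.7] [2 2 3] [ 0.6117 -0.023   0.146 ]
side yellow [283. 183.] [5 1 5] [0.5676 0.1417 0.12  ]
side yellow [273. 184.] [5 1 5] [0.5689 0.1144 0.12  ]
top orange [234.9 193.3] [ 5  3 10] [0.5337 0.1258 0.146 ]
```

View pics/c1.png

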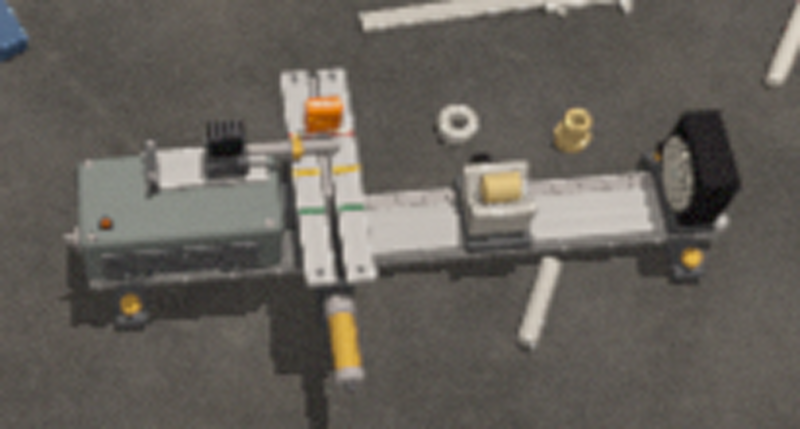

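View pics/c2.png

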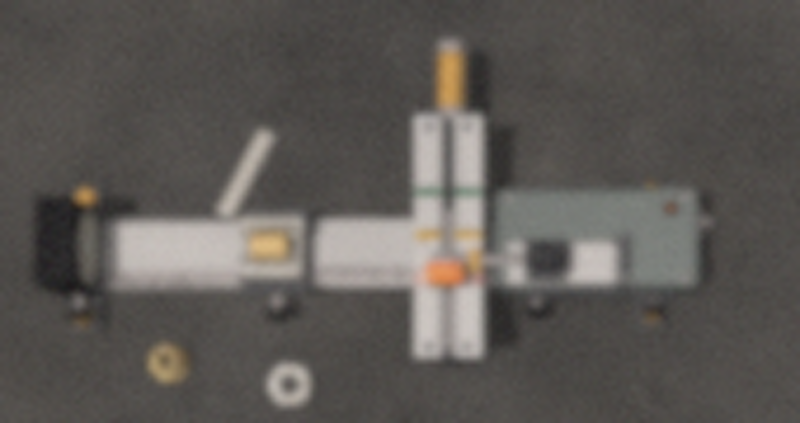

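The crops show the red, yellow and green marks across the housing: side crop yellow (306,172) and (345,169), green (312,211) and (350,208). The housing corners are clear in both views. The black grip is at side crop (225,138) and top crop (548,257). Next I'll fit the rail pose.

Run:
```python
import pickle;from h import *
d=pickle.load(open('s0.pkl','rb'))
k={'side':205/800,'top':170/800};O={'side':(195,140),'top':(140,135)}
def w(n,u,v,z): return onz(d[n],u*k[n]+O[n][0]-.37,v*k[n]+O[n][1]-.37,z)
L=[(-84,-23),(-84,23),(84,-23),(84,23)]
P={'side':[(281,75),(345,70),(307,283),(375,277)],'top':[(486,358),(413,358),(486,113),(413,113)]}
for n in P:
    W=np.array([w(n,*p,.12)[:2] for p in P[n]]);A=np.array(L)/1000
    M,_=cv2.estimateAffinePartial2D(A,W,method=cv2.LMEDS);
    c=W.mean(0);H=A.T@(W-c);yaw=np.arctan2(H[0,1]-H[1,0],H[0,0]+H[1,1])
    print(n,'centre',c.round(4),'yaw deg',np.degrees(yaw).round(2)); print((W-c).round(3).tolist())
print('yellow',w('side',325.5,170.5,.12),w('top',447,235,.12)); print('green',w('side',331,209.5,.12),w('top',449,191,.12))
print('orange',w('top',445,270,.16),w('side',325,101,.16))
print('lock',w('top',548,257,.156),w('side',226,128,.156))
print('railends', w('top',700,238,.1),w('top',38,243,.1))
```

```text
side centre [0.569  0.1287] yaw deg 1.17
[[-0.082, -0.025], [-0.083, 0.022], [0.083, -0.021], [0.082, 0.024]]
top centre [0.5657 0.1273] yaw deg 1.33
[[-0.085, -0.027], [-0.086, 0.023], [0.086, -0.023], [0.085, 0.027]]
yellow [0.5677237 0.1281719 0.12     ] [0.56538888 0.12902235 0.12      ]
green [0.59837517 0.12895046 0.12      ] [0.59621404 0.12837147 0.12      ]
orange [0.53612586 0.12725931 0.16      ] [0.53610071 0.12864677 0.16      ]
lock [0.54653567 0.05846562 0.156     ] [0.55051667 0.06041334 0.156     ]
railends [ 0.56890697 -0.04715418  0.1       ] [0.55788611 0.41721918 0.1       ]
```

```bash
cat >> h.py <<'E'
from scipy.spatial.transform import Rotation as R
YAW=np.radians(1.2);C0=np.array([.567,.128])
def rail(x,y,z): c,s=np.cos(YAW),np.sin(YAW);return np.array([C0[0]+c*x-s*y,C0[1]+s*x+c*y,z])
def goal_R(): # tool y along +rail x, z down
    y=np.array([np.cos(YAW),np.sin(YAW),0]);z=np.array([0,0,-1.]);return R.from_matrix(np.c_[np.cross(y,z),y,z])
def cmd(st,p):
    r=R.from_quat(st['eef_rot']);print('shift',(r.inv().apply(p-st['tool_pos'])/.3).round(4),'turn',((r.inv()*goal_R()).as_rotvec()/np.pi).round(4))
E
python3 - <<'E'
from plant import *;from h import *
cmd(get_state(),rail(-.018,-.068,.23))
E
```

```text
shift [-1.7447 -1.4805  0.0293] turn [-4.000e-04  4.000e-04  4.221e-01]
```

Request:
send_rows(targets=[[[-0.145,-0.123,0],[0,0,0.035]],[[-0.29,-0.247,0],[0,0,0.07]],[[-0.435,-0.37,0],[0,0,0.105]],[[-0.58,-0.494,0],[0,0,0.14]],[[-0.725,-0.617,0],[0,0,0.175]],[[-0.872,-0.74,0],[0,0,0.211]],[[-0.872,-0.74,0],[0,0,0.211]]], fingers=0.7)

```text
clock: 0.98
tool_pos: [0.3474, 0.3301, 0.2386]
eef_rot: [0.433, 0.901, -0.001, 0.001]
contact_force: [0.1, 0.4, 0.6]
opening: 0.702
finger_force: 0.0
```

Run:
```python
from plant import *;from h import *
s=get_state();print(s['clock'],s['tool_pos'],s['q'].round(2));cmd(s,rail(-.018,-.068,.23))
```

```text
0.975 [0.34738107 0.33012242 0.23855469] [-0.83  0.5  -0.04  2.    0.04  0.65 -0.22]
shift [-1.1268 -0.0343  0.0322] turn [-1.00e-04  1.10e-03  2.08e-01]
```

Request:
send_rows(targets=[[[-0.14,0,0],[0,0,0.03]],[[-0.29,-0.01,0],[0,0,0.06]],[[-0.43,-0.01,0],[0,0,0.09]],[[-0.58,-0.02,0],[0,0,0.12]],[[-0.72,-0.02,0],[0,0,0.15]],[[-0.86,-0.03,0],[0,0,0.18]],[[-1,-0.03,0],[0,0,0.208]],[[-1,-0.03,0],[0,0,0.208]]])

```text
clock: 1.98
tool_pos: [0.5289, 0.0946, 0.2385]
eef_rot: [0.698, 0.716, 0.0, 0.001]
contact_force: [-0.0, 0.0, 0.6]
opening: 0.701
finger_force: 0.0
```

Run:
```python
from plant import *;from h import *
s=get_state();print(s['clock'],s['tool_pos'],s['q'].round(2));cmd(s,rail(-.018,-.068,.23))
```

```text
1.975 [0.52885672 0.09455775 0.23847864] [-0.33  0.57  0.11  1.84 -0.09  0.73 -0.14]
shift [-0.1182  0.0687  0.0285] turn [0.0004 0.0004 0.0018]
```

Request:
send_rows(targets=[[[-0.06,0.035,0.03],[0,0,0.002]],[[-0.118,0.069,0.06],[0,0,0.002]],[[-0.118,0.069,0.13],[0,0,0.002]],[[-0.118,0.069,0.2],[0,0,0.002]],[[-0.118,0.069,0.26],[0,0,0.002]],[[-0.118,0.069,0.31],[0,0,0.002]],[[-0.118,0.069,0.345],[0,0,0.002]],[[-0.118,0.069,0.345],[0,0,0.002]]], fingers=0.5)

```text
clock: 2.98
tool_pos: [0.5484, 0.0625, 0.1346]
eef_rot: [0.698, 0.716, -0.0, -0.001]
contact_force: [-0.2, -0.2, -0.5]
opening: 0.503
finger_force: 0.0
```

Run:
```python
from plant import *;from h import *
s=get_state();print(s['clock'],s['tool_pos'],s['contact_force']);cmd(s,rail(-.018,-.068,.134))
a=snapshot('side')['img'];b=snapshot('top')['img']
cv2.imwrite('pics/c3.png',np.hstack([cv2.resize(a[140:230,200:300],(400,360),interpolation=2),cv2.resize(b[145:225,195:295],(400,360),interpolation=2)]))
```

```text
2.975 [0.54843336 0.06248133 0.13458805] [-0.17282454 -0.17899453 -0.45994636]
shift [-0.0096  0.0064  0.0019] turn [-0.0004 -0.0001  0.0014]
```

View pics/c3.png

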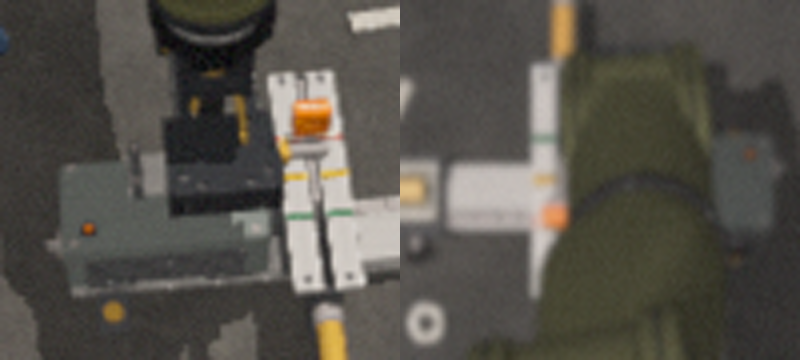

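The gripper (side part, 170–280, 110–210) stands over the lock grip and hides it. The orange grip at (312,117) is free. I'll close now.

Request:
send_rows(targets=[[[-0.01,0.006,0],[0,0,0]],[[-0.01,0.006,0],[0,0,0]],[[-0.01,0.006,0],[0,0,0]],[[-0.01,0.006,0],[0,0,0]],[[-0.01,0.006,0],[0,0,0]],[[-0.01,0.006,0],[0,0,0]]], fingers=0, newtons=15)

```text
clock: 3.82
tool_pos: [0.5512, 0.059, 0.1355]
eef_rot: [0.698, 0.716, 0.0, 0.0]
contact_force: [1.4, -0.5, 2.5]
opening: 0.18
finger_force: 15.0
```

Request:
send_rows(targets=[[[-0.01,0,0],[0,0,0]],[[-0.03,0,0],[0,0,0]],[[-0.05,0,0],[0,0,0]],[[-0.07,0,0],[0,0,0]],[[-0.08,0,0],[0,0,0]],[[-0.08,0,0],[0,0,0]],[[-0.08,0,0],[0,0,0]]], newtons=25)

```text
clock: 4.7
tool_pos: [0.5518, 0.034, 0.1354]
eef_rot: [0.699, 0.715, -0.0, 0.001]
contact_force: [2.9, -0.4, 4.7]
opening: 0.18
finger_force: 25.0
```

Request:
send_rows(targets=[[[-0.005,0,0],[0,0,0]],[[-0.01,0,0],[0,0,0]],[[-0.015,0,0],[0,0,0]],[[-0.02,0,0],[0,0,0]]])

```text
clock: 5.2
tool_pos: [0.5519, 0.0319, 0.1354]
eef_rot: [0.698, 0.716, 0.002, -0.001]
contact_force: [1.3, 8.9, 5.3]
opening: 0.18
finger_force: 25.0
```

Request:
send_rows(targets=[[[-0.005,0,0],[0,0,0]],[[-0.01,0,0],[0,0,0]],[[-0.01,0,0],[0,0,0]]])

```text
clock: 5.58
tool_pos: [0.5519, 0.0318, 0.1354]
eef_rot: [0.697, 0.717, 0.003, -0.002]
contact_force: [0.4, 12.7, 5.2]
opening: 0.18
finger_force: 25.0
```

Request:
send_rows(targets=[[[0.01,0,0],[0,0,0]],[[0.018,0,0],[0,0,0]],[[0.018,0,0],[0,0,0]]])

```text
clock: 5.95
tool_pos: [0.5519, 0.032, 0.1354]
eef_rot: [0.698, 0.716, 0.0, 0.0]
contact_force: [1.6, 3.3, 6.6]
opening: 0.182
finger_force: 25.0
```

Request:
send_rows(targets=[[[0,0,0],[0,0,0]],[[0,0,0],[0,0,0]],[[0,0,0],[0,0,0]],[[0,0,-0.08],[0,0,0]],[[0,0,-0.16],[0,0,0]],[[0,0,-0.24],[0,0,0]],[[0,0,-0.24],[0,0,0]]], fingers=0.5)

```text
clock: 6.82
tool_pos: [0.5523, 0.0312, 0.2084]
eef_rot: [0.699, 0.716, 0.001, 0.001]
contact_force: [-0.4, -0.0, -0.5]
opening: 0.501
finger_force: 0.0
```

Run:
```python
from plant import *;from h import *
s=get_state();print(s['clock'],s['tool_pos'],s['contact_force']);cmd(s,rail(-.030,0,.21))
```

```text
6.825 [0.55229852 0.03121327 0.2084253 ] [-0.37341644 -0.04001732 -0.45390437]
shift [ 0.3217 -0.0432 -0.0054] turn [ 0.0009 -0.      0.001 ]
```

Request:
send_rows(targets=[[[0.1,-0.015,0],[0,0,0]],[[0.22,-0.03,0],[0,0,0]],[[0.322,-0.042,0],[0,0,0.001]],[[0.322,-0.042,0],[0,0,0.001]]])

```text
clock: 7.32
tool_pos: [0.5351, 0.1306, 0.2059]
eef_rot: [0.698, 0.716, -0.001, -0.001]
contact_force: [-0.1, -1.2, -0.3]
opening: 0.499
finger_force: 0.0
```

Run:
```python
from plant import *;from h import *
s=get_state();print(s['clock'],s['tool_pos'],s['contact_force']);cmd(s,rail(-.030,0,.135))
sd=snapshot('side')
for c,st in blobs(sd,(5,150,120),(17,255,255),(195,140,400,250)): print(c,st,onz(sd,*c,.146))
cv2.imwrite('pics/c4.png',cv2.resize(sd['img'][140:230,200:300],(600,540),interpolation=2))
```

```text
7.325 [0.5351325  0.13062329 0.20585151] [-0.11078313 -1.16618138 -0.33215193]
shift [-0.0112  0.0066  0.2361] turn [-0.0008 -0.0003  0.0018]
[277.36363636 172.45454545] [79 32  8  2 11] [0.54899669 0.12671591 0.146     ]
```

View pics/c4.png

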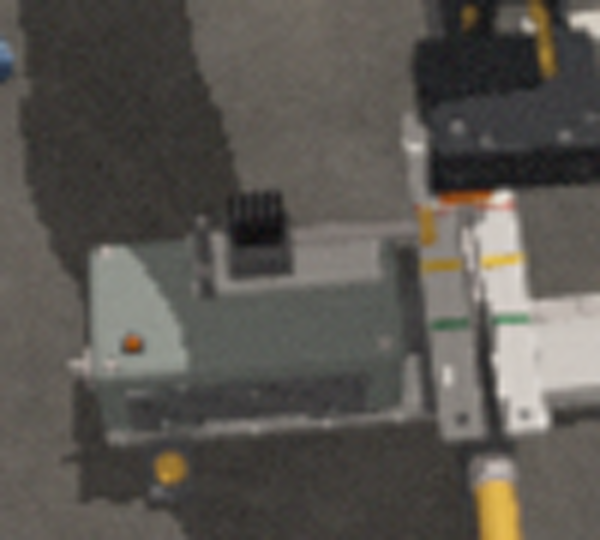

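The picture shows the black lock grip moved back to about (257,218), close to the plate at (205,260). The TCP travelled 27 mm to a hard stop from an estimated 3 mm start, so the lock is fully back. The orange grip is still at the red mark. I'll descend on it now.

Request:
send_rows(targets=[[[-0.011,0.007,0.05],[0,0,0.001]],[[-0.011,0.007,0.11],[0,0,0.001]],[[-0.011,0.007,0.17],[0,0,0.001]],[[-0.011,0.007,0.21],[0,0,0.001]],[[-0.011,0.007,0.23],[0,0,0.001]],[[-0.011,0.007,0.23],[0,0,0.001]]])

```text
clock: 8.12
tool_pos: [0.5386, 0.124, 0.1378]
eef_rot: [0.701, 0.713, -0.0, -0.0]
contact_force: [0.3, 0.1, 0.7]
opening: 0.5
finger_force: 0.0
```

Request:
send_rows(targets=[[[0,0,0],[0,0,0]],[[0,0,0],[0,0,0]],[[0,0,0],[0,0,0]],[[0,0,0],[0,0,0]],[[0,0,0],[0,0,0]],[[0,0,0],[0,0,0]]], fingers=0, newtons=30)

```text
clock: 8.88
tool_pos: [0.5379, 0.1246, 0.1385]
eef_rot: [0.701, 0.714, -0.0, -0.001]
contact_force: [-3.8, 0.2, 5.6]
opening: 0.159
finger_force: 30.0
```

Request:
send_rows(targets=[[[0,0.015,0],[0,0,0]],[[0,0.03,0],[0,0,0]],[[0,0.045,0],[0,0,0]],[[0,0.06,0],[0,0,0]],[[0,0.075,0],[0,0,0]],[[0,0.085,0],[0,0,0]],[[0,0.095,0],[0,0,0]],[[0,0.095,0],[0,0,0]],[[0,0.095,0],[0,0,0]]])

```text
clock: 10.0
tool_pos: [0.5642, 0.1252, 0.1384]
eef_rot: [0.7, 0.714, -0.002, -0.002]
contact_force: [-8.3, 0.5, 9.7]
opening: 0.157
finger_force: 30.0
```

Run:
```python
from plant import *;from h import *
s=get_state();print(s['clock'],s['tool_pos'],s['contact_force'],R.from_quat(s['eef_rot']).apply([0,0,1]).round(4));cmd(s,rail(0,0,.138))
sd=snapshot('side');tp=snapshot('top');np.save('s1.npy',sd['img'])
for nm,lo,hi in(('orange',(5,150,120),(17,255,255)),('yellow',(18,120,100),(35,255,255)),('green',(45,60,50),(85,255,255)),('red',(0,100,90),(4,255,255))):
    for c,st in blobs(sd,lo,hi,(260,150,310,200)): print(nm,c.round(2),st)
cv2.imwrite('pics/c5.png',cv2.resize(sd['img'][150:210,250:320],(700,600),interpolation=2))
```

```text
10.0 [0.56417182 0.12519985 0.13843654] [-8.32502409  0.496905    9.67221998] [-5.8e-03 -1.0e-04 -1.0e+00]
shift [0.0092 0.0096 0.0014] turn [-0.0018 -0.     -0.0006]
yellow [280. 161.] [19 11  3  1  3]
yellow [275.2 171.9] [15 18  2  8 10]
yellow [286.45 170.73] [26 18  2  6 11]
yellow [269.8 176.8] [ 9 26  3  3  5]
```

View pics/c5.png

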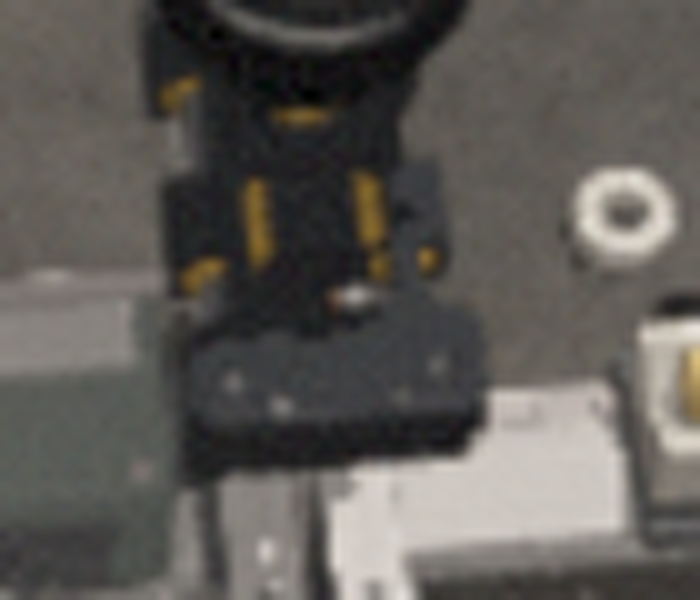

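The gripper hides the pointer in this view, so the marks can't be read here. I'll go gently back to the closed stop to fix TCP x at travel 0, then advance exactly 30 mm.

Request:
send_rows(targets=[[[0,-0.02,0],[0,0,0]],[[0,-0.04,0],[0,0,0]],[[0,-0.06,0],[0,0,0]],[[0,-0.08,0],[0,0,0]],[[0,-0.1,0],[0,0,0]],[[0,-0.108,0],[0,0,0]],[[0,-0.108,0],[0,0,0]],[[0,-0.108,0],[0,0,0]]])

```text
clock: 11.1
tool_pos: [0.5376, 0.1245, 0.1385]
eef_rot: [0.701, 0.713, 0.002, 0.002]
contact_force: [5.5, -0.4, -1.7]
opening: 0.159
finger_force: 30.0
```

Request:
send_rows(targets=[[[0,-0.006,0],[0,0,0]],[[0,-0.012,0],[0,0,0]],[[0,-0.012,0],[0,0,0]]])

```text
clock: 11.48
tool_pos: [0.5375, 0.1245, 0.1386]
eef_rot: [0.701, 0.713, 0.005, 0.004]
contact_force: [13.1, 0.6, -9.4]
opening: 0.157
finger_force: 30.0
```

Request:
send_rows(targets=[[[0,0.02,0],[0,0,0]],[[0,0.04,0],[0,0,0]],[[0,0.06,0],[0,0,0]],[[0,0.08,0],[0,0,0]],[[0,0.1,0],[0,0,0]],[[0,0.115,0],[0,0,0]],[[0,0.125,0],[0,0,0]],[[0,0.13,0],[0,0,0]],[[0,0.13,0],[0,0,0]],[[0,0.13,0],[0,0,0]],[[0,0.13,0],[0,0,0]]])

```text
clock: 12.85
tool_pos: [0.566, 0.1253, 0.1384]
eef_rot: [0.7, 0.714, -0.003, -0.003]
contact_force: [-8.4, 0.4, 10.5]
opening: 0.158
finger_force: 30.0
```

Run:
```python
from plant import *;from h import *
s=get_state();print(s['clock'],s['tool_pos'],s['qd'].round(4),s['contact_force'],R.from_quat(s['eef_rot']).apply([0,0,1]).round(4))
```

```text
12.85 [0.56600153 0.12525538 0.13842401] [-0.0021  0.0008  0.0006 -0.0011 -0.001  -0.0004 -0.0003] [-8.36185056  0.38357337 10.48814082] [-8.4e-03 -2.0e-04 -1.0e+00]
```

Request:
send_rows(targets=[[[0,0.003,0],[0,0,0]],[[0,0.006,0],[0,0,0]],[[0,0.006,0],[0,0,0]],[[0,0.006,0],[0,0,0]],[[0,0.006,0],[0,0,0]]])

```text
clock: 13.48
tool_pos: [0.5676, 0.1253, 0.1384]
eef_rot: [0.7, 0.714, -0.003, -0.003]
contact_force: [-9.1, 0.3, 12.0]
opening: 0.156
finger_force: 30.0
```

Run:
```python
from plant import *;from h import *
s=get_state();print(s['clock'],s['tool_pos'],s['contact_force'],R.from_quat(s['eef_rot']).apply([0,0,1]).round(4))
d=snapshot('top');sd=snapshot('side')
cv2.imwrite('pics/c6.png',np.hstack([cv2.resize(d['img'][150:225,195:270],(400,400),interpolation=2),cv2.resize(sd['img'][145:205,250:310],(400,400),interpolation=2)]))
```

```text
13.475 [0.56757207 0.12526227 0.1384116 ] [-9.12053858  0.25257639 11.97618839] [-8.9e-03 -3.0e-04 -1.0e+00]
```

View pics/c6.png

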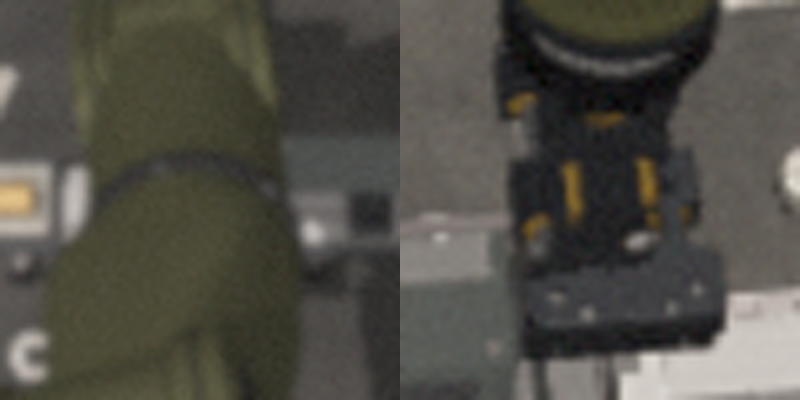

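The marks stay hidden under the gripper in both views. The lock grip is still back (top part, 370,212). Travel from the closed stop is 30.0 ± 0.3 mm, and the spring force of 9.1 N matches half travel. I'll let it settle and then hand in.

Request:
send_rows(targets=[[[0,0,0],[0,0,0]],[[0,0,0],[0,0,0]],[[0,0,0],[0,0,0]],[[0,0,0],[0,0,0]]])

```text
clock: 14.08
tool_pos: [0.5676, 0.1253, 0.1384]
eef_rot: [0.7, 0.714, -0.003, -0.003]
contact_force: [-7.6, 0.4, 11.7]
opening: 0.159
finger_force: 30.0
```

Run:
```python
from plant import *
s=get_state();print(s['tool_pos'],s['contact_force'])
if abs(s['tool_pos'][0]-.5676)<.0006: print(finish_job())
```

```text
[0.56756126 0.12529691 0.138445  ] [-7.63996869  0.3776201  11.73322175]
the job is handed in; nothing more can be done
None
```

The job is handed in at about 14 s: the lock is back at its end stop and the orange grip is held at about 30 mm travel, measured from the closed stop because the gripper hid the yellow mark in both cameras.

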